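# Bring an opened dial padlock to the closed hasp

### The arm

A 6-joint arm with a two-finger parallel gripper is mounted at the origin on a cart in front of the work surface, level with it; the furniture and walls round the work are solid. World frame = base frame: x ahead of the robot, y to its left, z up, the work surface at z = 0. Lengths are in m, angles in rad, forces in N, time in s.
With the tool pointing down it reaches from about 0.375 to 0.975 m from the base axis. Payload 3.8 kg.
Tool frame: the origin (TCP) lies on the centre line of the jaws, within the pads' length; the fingertips stand 17 mm ahead of it and the grasp point (between the pads) lies 2 mm behind it (bot.tip_extent is the distance from the TCP to the fingertips, in m); z points along the fingers, y is the line along which they close (so a half turn about z gives the same grasp; the last joint's range is limited). The gripper opens to 85 mm and grips with 20 to 120 N. Pads are 22 mm wide; open, the fingers measure 114 mm over their backs; the gripper's body (76 mm by 85 mm) begins 54 mm behind the grasp point. The pads swing forward as they close: fully open they stand 13 mm farther back than shut.
Start: joints at [1.199, 0.264, 1.604, -0, 1.274, -0.037], TCP at [0.222, 0.638, 0.248] pointing down, gripper open.
Joint ranges: [-2.63, 2.63], [-0.94, 2.18], [0.31, 2.57], [-1.31, 4.45], [0, 2.66], [-2.55, 2.55]. Speed limits (rad/s): [2.57, 2.57, 3.14, 3.14, 3.14, 3.14].

### API

Orientations are given as a rotation vector (axis times angle).
In Python, from workcell import readout, read_camera, finish_job, bot gives the robot as it stands.
- The arm moves only by the tool jog_arm, never from a script. Its argument "deltas" is one flat list of numbers, 7 for each row, row after row: the shift along the tool's x, y, z in m, then the turn, a rotation vector about the tool's x, y, z in degrees, then the gripper command: -1 is shut, 1 is fully open, values between are in proportion. A call has 1 to 8 rows; each row is the pose to reach, as a shift and turn from the pose commanded when the call began, along the tool's axes at that moment; what a row does not reach only later rows make up. A row lasts 1/10 s, in which the tool goes at most 50 mm and 8.59 degrees, less where a joint would pass 70% of its speed; a pose out of reach is approached as far as the arm can. A call with a gripper value outside its range is refused whole. The fingers move at their own pace and stop on an object; "squeeze" is the grip in N (left out, the last holds). Time passes only in rows, so rows that repeat a pose let the fingers close. It gives the time, the measured TCP pose, the force, the opening and the grip force at its end, in the units of the state.
- readout.read_state(): the state, without advancing time (a new reading comes with each control period).
- read_camera(name): name is "side" or "top"; returns a dict with "color" (384x512x3 uint8, blue, green, red), "fx", "fy", "cx", "cy" (pixels), "dist" ([k1, k2, p1, p2, k3] as OpenCV has them; the pictures are not rectified), "origin" and "attitude" of the camera in the world. Camera axes: x right, y down, z forward; pixel columns grow to the right and rows downward; lengths in m; the calibration is good to about 2 mm. A picture is of the moment at which its call begins. There is no depth.
- finish_job(): hands the job in; it is judged then, once.
The state is a dict: "time": time; "q": joint angles; "joint_vel": joint speeds; "joint_torque": joint torques, N m; "tool_pos": TCP position; "tcp_rot": TCP orientation; "wrist_force": force on the tool from outside, world axes, zero at the start; "torque": the same for the moment, N m; "width": opening from 0.0 (shut) to 1.0 (fully open); "grip_force": force on a finger pad.
Only numpy, scipy, OpenCV 4.12 (cv2) and the standard library are available. Lean on these libraries where they do the work, as an engineer would, in place of code of your own. Each camera call takes 0.05 s, during which the arm holds its last target. There are 200 camera calls.

### The job

Get the grey steel box ready to be padlocked: first swing its hasp strap over until it lies flat with the staple standing through its slot. Then, with the padlock lying in its cradle, turn the dial through its clicks until the pointer line clicks in at the long mark on the shackle side, and pull the shackle fully open. Finish holding the open lock still in the gripper, the bow of its shackle about a hand's breadth straight above the staple and the lock clear of everything else; do not let go, and leave the two loose bottles and the clear dish beside the work where they stand.

Things in the scene. Friction and masses are not known exactly. Their poses are not given: they have to be found in the camera images.
- lockbox: Grey steel box fixed to the bench, 134 x 154 x 70 mm high without the hasp; origin at the centre of its underside, z up. The hasp lies on its top: hinge on the +x side, strap pointing to the box's -x side when closed.
- hasp (a joint): Hasp strap angle, rad. 0 = closed: flat on the box top with the staple through its slot; it opens upward and back toward the box's +x (1.57 upright, 2.0 stop). Friction of about 0.04 N m holds it where it is left.
- hasp_hinge (a point): Middle of the hasp's hinge axis, 33 mm to +x of the box's centre, 75.5 mm above the bench. Axis along the box's y.
- hasp_end (a point): Upper face of the strap's end plate, 74.5 mm from the hinge axis, 77.5 mm above the bench when closed. The strap: steel, 30 mm wide (along the box's y), 4 mm thick, 85 mm long from the hinge axis; its slot, 32 x 12 mm, runs from 34 to 66 mm from the hinge, the plain end plate (a place to press) from 66 to 85 mm.
- staple_top (a point): Top of the steel staple, a fixed round-bar loop 22 mm long (along the box's x), 6 mm thick, 21 mm high, standing on the box top; this point is 91 mm above the bench and 50 mm from the hinge axis toward the box's -x.
- cradle: Grey plastic cradle fixed to the bench, 78 x 80 mm, in which the lock lies; floor 14 mm high, low rim walls up to 25 mm high on all sides but open at -x between two corner posts, where the shackle sticks out. Origin at the centre of its underside; x parallel to the lock's x.
- lock: Loose steel padlock lying on its back in the cradle, 1.5 mm play: body 62 x 64 x 26 mm, with dial and shackle about 0.2 kg. Origin at the centre of the body's underside (14 mm above the bench at the start), z up through the dial, shackle pointing to its -x.
- dial (a joint): Dial angle, rad, positive anticlockwise from above. 0 = pointer at the long mark (-x, shackle side). Starts positive, two or three clicks off: turn it clockwise. A click notch every 0.449 rad (14 a turn) pulls the dial to its middle with up to 0.05 N m. Only at 0 (within about 0.14) can the shackle be pulled; elsewhere it stops after 2 to 3 mm.
- dial_grip (a point): On the dial's axis (4 mm to +x of the lock's centre), 42 mm above the lock's underside: height to grip. The knob is a black knurled cylinder 30 mm in diameter, from 30 to 48 mm above the lock's underside, on a skirt 41 mm in diameter, 26 to 30 mm up.
- dial_pointer (a point): White pointer mark on the dial's skirt, 17.8 mm from the dial's axis; it points to the lock's -x when the dial is at 0.
- shackle (a joint): How far the shackle is pulled out of the lock, m: 0 closed, 0.022 fully open (stop). Slides along the lock's -x with about 1.5 N of friction and stays where it is left.
- shackle_bow (a point): Middle of the shackle's bow (bar centre line), 78 mm to -x of the lock's centre when closed, 100 mm when open, 13 mm above the lock's underside. The shackle is a U of 9 mm steel bar, 47 mm wide over its legs (along the lock's y); closed, the legs run straight from the body's face (31 mm from the centre) for 28 mm, then the round bow.
- dropper_bottle: Bystander: dark dropper bottle, 33 mm diameter, 82 mm high, standing loose between box and cradle; origin under its centre.
- petri_base: Bystander: clear shallow dish, 55 mm diameter, 14 mm high, loose in front of the cradle; origin under its centre.
- reagent_bottle: Bystander: white bottle with a screw cap, 56 mm diameter, 106 mm high, standing loose beyond the box at the left; origin under its centre.
Mind the look-alikes: they are no part of the job. What is shaped like the lock but red is not meant.

How it is judged:
By the outcome, as a careful person would: the job done as asked, in the order asked, and still so for the second after the job is handed in, while the arm keeps its last pose, push and grip.
It also fails if it takes over 56 s, if anything falls off the work surface, if the arm or the gripper's body presses on something with over 40 N, if the wrist force passes 120 N, or if a joint passes its speed limit or range.

## Working session

There is one attempt and no reset: what is moved stays moved. The work goes in short steps, Python scripts to look and compute and a tool call to move; the robot and the scene stay as the last step left them, time stands still between calls to the robot, and variables do not carry over. Pictures are saved under pics/ and viewed, at most 10 in all, crops included, and the job is handed in when it is done.

Besides the shell and the picture viewer there is one more tool, called after "Emit:" in YAML: its name, and indented under it one key for each argument. jog_arm: Moves the arm, as the interface text tells. Its arguments: {"type":"object","properties":{"deltas":{"type":"array"},"squeeze":{"type":"number"}},"required":["deltas"]}

```bash
ls; mkdir -p pics; python3 - <<'E'
from workcell import readout, read_camera, bot
import cv2
for n in("top","side"):
    c=read_camera(n); cv2.imwrite(f"pics/{n}0.png",c["color"])
    print(n,{k:v for k,v in c.items() if k!="color"})
print(readout.read_state()); print(bot.tip_extent,[a for a in dir(bot) if a[0]!='_'])
E
```

```text
pics
top {'fx': 381.04973555690793, 'fy': 381.04973555690793, 'cx': 258.3412613682724, 'cy': 184.349885804091, 'dist': array([-0.03662815,  0.        ,  0.        ,  0.        ,  0.        ]), 'origin': array([0.4369417 , 0.14159496, 1.04739931]), 'attitude': array([-2.1747519 ,  2.21551193, -0.05271095])}
side {'fx': 401.0631068614055, 'fy': 401.0631068614055, 'cx': 255.51756157410526, 'cy': 199.08194345155317, 'dist': array([-0.04939889,  0.        ,  0.        ,  0.        ,  0.        ]), 'origin': array([ 0.30690735, -0.68122394,  0.70553193]), 'attitude': array([-2.19675489,  0.29694838, -0.12536973])}
{'time': 0.1, 'q': array([ 1.19906968e+00,  2.64698916e-01,  1.60527509e+00, -4.48215561e-06,
        1.27367505e+00, -3.69119612e-02]), 'joint_vel': array([ 0.00089404, -0.00114769, -0.00490213,  0.0007367 ,  0.00137374,
       -0.00029116]), 'joint_torque': array([-3.17941331e-04, -5.16704786e+01, -3.68590772e+01, -9.98498786e-05,
        6.22993073e-03,  2.02986956e-05]), 'tool_pos': array([0.22158089, 0.63692214, 0.24705192]), 'tcp_rot': array([-0.52340146, -3.09726495,  0.00316395]), 'wrist_force': array([ 0.46568309,  0.77684439, -0.42430345]), 'torque': array([ 0.02157357,  0.03919202, -0.02740979]), 'grip_force': 0.0, 'width': 1.0028511200649008}
0.017 ['MotionError', 'tip_extent']
```

View pics/top0.png

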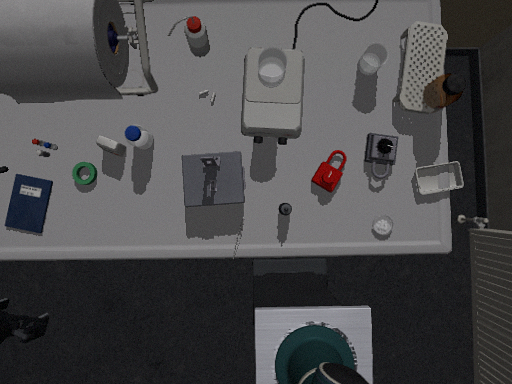

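View pics/side0.png

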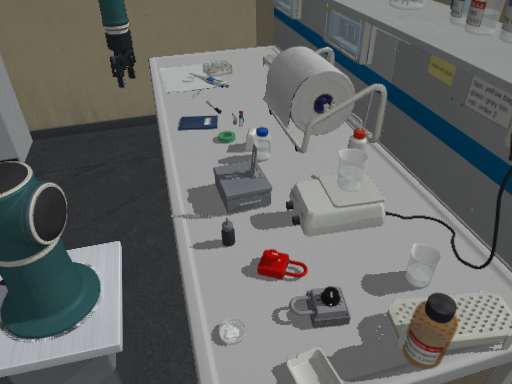

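The top view shows the box at (213,178) and a grey lock in a cradle at (381,150) with its shackle towards the robot. There is also a red padlock at (328,175), which is a look-alike. The grey one in the cradle, with the black dial, fits the description. I'll confirm it in an enlarged crop.

```bash
cat > h.py <<'E'
import numpy as np, cv2
from scipy.spatial.transform import Rotation as R
from workcell import readout, read_camera
def K(c): return np.array([[c["fx"],0,c["cx"]],[0,c["fy"],c["cy"]],[0,0,1]])
def proj(c,P):
    A=R.from_rotvec(c["attitude"]).as_matrix(); P=np.atleast_2d(np.array(P,float))
    return cv2.projectPoints(P,cv2.Rodrigues(A.T)[0],-A.T@c["origin"],K(c),c["dist"])[0][:,0]
def onz(c,uv,z):
    u=cv2.undistortPoints(np.array(uv,float).reshape(-1,1,2),K(c),c["dist"])[:,0]
    d=np.c_[u,np.ones(len(u))]@R.from_rotvec(c["attitude"]).as_matrix().T
    return c["origin"]+d*((z-c["origin"][2])/d[:,2])[:,None]
def crop(c,x,y,w,h,s,im=None): 
    im=c["color"] if im is None else im
    return cv2.resize(im[y:y+h,x:x+w],None,fx=s,fy=s,interpolation=cv2.INTER_CUBIC)
E
python3 - <<'E'
from h import *
t=read_camera("top"); s=read_camera("side")
a=np.hstack([crop(t,355,125,50,60,6)[:300,:300],crop(s,280,275,80,60,5)[:300,:400]])
b=np.hstack([crop(t,173,140,80,75,4)[:300,:300],crop(s,200,130,80,90,5)[:300,:400]])
cv2.imwrite("pics/c1.png",np.vstack([a,b]))
E
```

```text
(no output)
```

View pics/c1.png

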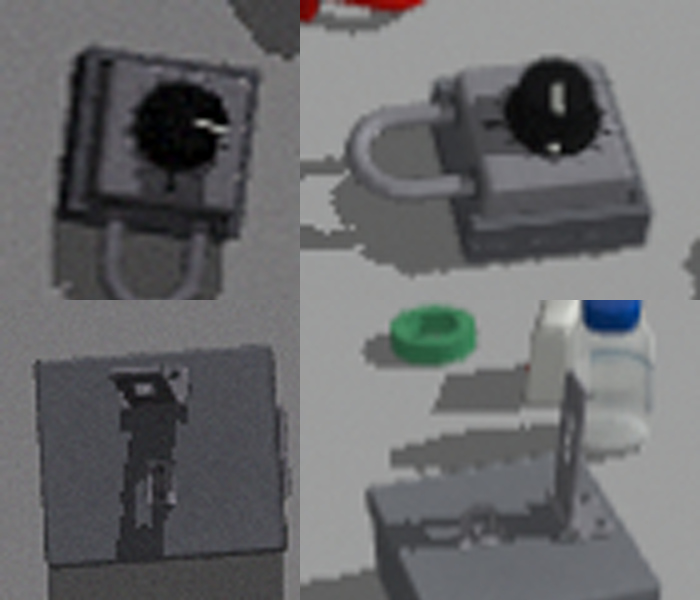

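The crop confirms the grey lock with the black dial in the cradle. Its pointer is at about top px (390,146), and the hasp strap stands nearly upright. Next I'll measure poses.

```bash
cat > fit.py <<'E'
from h import *
from scipy.optimize import least_squares
def xf(p,P): 
    P=np.array(P,float); c,s=np.cos(p[2]),np.sin(p[2])
    return np.c_[p[0]+c*P[:,0]-s*P[:,1],p[1]+s*P[:,0]+c*P[:,1],P[:,2]]
def fit(obs,p0):
    # obs: list of (cam, local pts, pixels)
    f=lambda p: np.concatenate([(proj(c,xf(p,P))-np.array(uv)).ravel() for c,P,uv in obs])
    r=least_squares(f,p0); return r.x, r.fun.reshape(-1,2)
def px(L,x0,y0,s,dx=0,dy=0): L=np.array(L,float); return np.c_[x0+(L[:,0]-dx+.5)/s-.5, y0+(L[:,1]-dy+.5)/s-.5]
E
python3 - <<'E'
from fit import *
t=read_camera("top"); s=read_camera("side")
# box: image up = +x world, left=+y ; local corners TL,TR,BR,BL
C=[(.067,.077,.07),(.067,-.077,.07),(-.067,-.077,.07),(-.067,.077,.07)]
uv=px([(37,62),(273,46),(287,248),(47,265)],173,140,4)
p,r=fit([(t,C,uv)],[.45,.25,0]); print("box",p,r.round(1).tolist())
us=px([(368,488)],200,130,5,300,300)
print("side check BL-ish",us,proj(s,xf(p,C)))
print("top",proj(t,xf(p,[(.033,0,.0755),(-.017,0,.091),(.04,0,.155)])))
# lock: knob top, side, bow
ut=px([(181,126)],355,125,6); us=px([(250,80),(52,158)],280,275,5,0,0)
q,r=fit([(t,[(.004,0,.062)],ut),(s,[(.004,0,.062),(-.078,0,.027)],us)],[.5,-.2,0]); print("lock",q,r.round(1).tolist())
print("lock via top only",onz(t,ut,.062), "side",onz(s,us[:1],.062))
B=[(.031,.032,.04),(.031,-.032,.04),(-.031,-.032,.04),(-.031,.032,.04),(-.0825,0,.027),(-.031,.019,.027),(-.031,-.019,.027),(.004,0,.062),(-.0138,0,.042)]
c=proj(t,xf(q,B)); print(((c-[355,125]+.5)*6).round())
# overlay
for n,cam,(x,y,w,h,sc) in(("t",t,(350,120,60,75,8)),("s",s,(280,270,80,60,8))):
    im=crop(cam,x,y,w,h,sc); 
    for u,v in proj(cam,xf(q,B)): cv2.circle(im,(int((u-x+.5)*sc),int((v-y+.5)*sc)),2,(0,255,0),-1)
    cv2.imwrite(f"o{n}.png",im)
a=cv2.imread("ot.png");b=cv2.imread("os.png")
im=np.zeros((600,1120,3),np.uint8);im[:,:480]=a;im[:480,480:]=b
cv2.imwrite("pics/o1.png",cv2.resize(im,None,fx=.71,fy=.71))
E
```

```text
box [0.50343201 0.25975134 0.04894706] [[-0.3, -0.6], [0.1, -0.6], [0.0, 0.7], [0.2, 0.5]]
side check BL-ish [[213.2 167.2]] [[255.13746041 158.72819673]
 [272.08047058 186.07061097]
 [224.96412711 195.45677154]
 [212.25963513 166.47811446]]
top [[211.78479188 165.37744949]
 [212.23174501 184.52236645]
 [207.41000106 159.06407127]]
lock [ 0.57898679 -0.19093888 -0.10435924] [[0.9, -0.6], [-0.3, -0.7], [-0.3, 0.1]]
lock via top only [[ 0.58139599 -0.18900584  0.062     ]] side [[ 0.5828118  -0.19326939  0.062     ]]
[[103.  64.]
 [246.  77.]
 [236. 215.]
 [ 94. 202.]
 [148. 326.]
 [114. 208.]
 [198. 215.]
 [187. 123.]
 [169. 169.]]
```

View pics/o1.png

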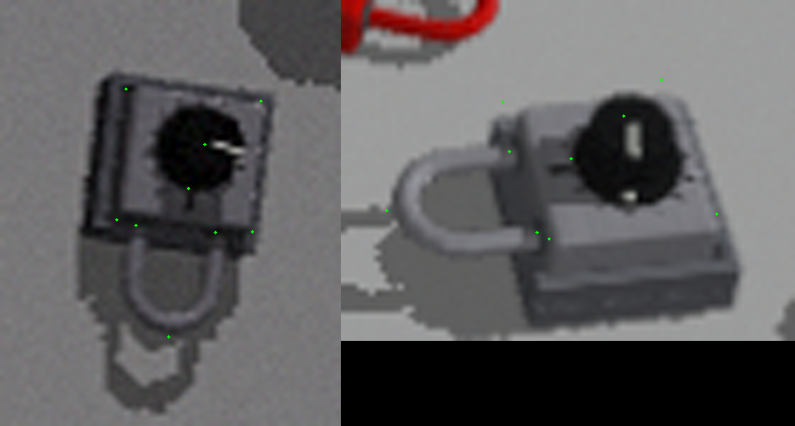

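```bash
python3 - <<'E'
from fit import *
t=read_camera("top"); s=read_camera("side")
k=5.68
C=[(.039,.04,.025),(.039,-.04,.025),(-.039,-.04,.025),(-.039,.04,.025)]
ut=px([(101,76),(272,95),(252,252),(82,238)],350,120,k)
us=px([(735,303),(530,326)],280,270,k,340.8)
S=[(.039,-.04,0),(-.039,-.04,0)]
q,r=fit([(t,C,ut),(s,S,us)],[.58,-.19,-.1]); print("cradle",q,r.round(1).tolist())
D=[(.004,0,.043),(-.0825,0,.027)]
l,r=fit([(t,D,px([(200,148),(172,327)],350,120,k)),(s,D,px([(628,165),(393,195)],280,270,k,340.8))],[.58,-.19,-.1]); print("lock",l,r.round(1).tolist())
# pointer: skirt mark at top px
m=onz(t,px([(240,151)],350,120,k),.044)[0]; ms=onz(s,px([(629,196)],280,270,k,340.8),.044)[0]
m2=onz(t,px([(212,146)],350,120,k),.062)[0]
for P in(m,ms):
  d=P[:2]-xf(l,[(.004,0,0)])[0,:2]; print("pt",P,np.hypot(*d),"dial ang",np.angle(np.exp(1j*(np.arctan2(d[1],d[0])-l[2]-np.pi))), "clicks",np.angle(np.exp(1j*(np.arctan2(d[1],d[0])-l[2]-np.pi)))/.449)
print("red lock etc", onz(t,[(328,175),(285,209),(382,226)],.03).round(3))
st=readout.read_state(); print(R.from_rotvec(st["tcp_rot"]).as_matrix().round(3))
# hasp
b=[.5034,.2598,.0489]
for a in(1.4,1.57,1.7): 
  P=xf(b,[(.033-.085*np.cos(a),y,.0755+.085*np.sin(a)) for y in(-.015,.015)]); print(a,((proj(s,P)-[200,130]+.5)*5+[300,300]).round().tolist(),((proj(t,P)-[173,140]+.5)*4+[0,300]).round().tolist())
E
```

```text
cradle [ 0.579838   -0.19108272 -0.12561004] [[0.4, -0.5], [-0.6, -0.7], [0.5, 0.1], [1.1, -0.6], [-0.6, -0.7], [-1.0, 0.1]]
lock [ 0.58099381 -0.19664279 -0.2030518 ] [[0.7, -0.3], [-1.6, 0.4], [0.3, -0.7], [-0.1, 1.5]]
pt [ 0.58214724 -0.21399753  0.044     ] 0.016777404049343834 dial ang 1.6083244161160908 clicks 3.582014289790848
pt [ 0.57795375 -0.2127827   0.044     ] 0.016838093449586814 dial ang 1.3478578839083044 clicks 3.0019106545841967
red lock etc [[ 0.509 -0.044  0.03 ]
 [ 0.421  0.073  0.03 ]
 [ 0.37  -0.185  0.03 ]]
[[-0.944  0.329 -0.   ]
 [ 0.329  0.944 -0.   ]
 [ 0.    -0.    -1.   ]]
1.4 [[542.0, 403.0], [526.0, 378.0]] [[166.0, 412.0], [115.0, 416.0]]
1.57 [[567.0, 397.0], [551.0, 371.0]] [[165.0, 387.0], [113.0, 391.0]]
1.7 [[586.0, 395.0], [570.0, 369.0]] [[164.0, 369.0], [113.0, 372.0]]
```

Emit:
jog_arm:
  deltas: [-0.459, -0.237, 0, 0, 0, -22, -1, -0.459, -0.237, 0, 0, 0, -22, -1, -0.459, -0.237, 0, 0, 0, -22, -1, -0.459, -0.237, 0, 0, 0, -22, -1, -0.459, -0.237, 0, 0, 0, -22, -1, -0.459, -0.237, 0, 0, 0, -22, -1, -0.459, -0.237, 0, 0, 0, -22, -1, -0.459, -0.237, 0, 0, 0, -22, -1]

```text
time: 1.2
tool_pos: [0.4978, 0.3464, 0.2487]
tcp_rot: [-0.077, 3.14, 0.001]
wrist_force: [1.4, -0.1, -0.2]
width: 0.001
grip_force: 0.0
```

Emit:
jog_arm:
  deltas: [-0.076, -0.087, 0, 0, 0, 0, -1, -0.076, -0.087, 0, 0, 0, 0, -1, -0.076, -0.087, 0, 0, 0, 0, -1, -0.076, -0.087, 0.05, 0, 0, 0, -1, -0.076, -0.087, 0.09, 0, 0, 0, -1, -0.076, -0.087, 0.1, 0, 0, 0, -1]

```text
time: 1.8
tool_pos: [0.573, 0.2634, 0.1426]
tcp_rot: [0.076, -3.131, 0.005]
wrist_force: [-1.6, -1.2, -0.7]
width: 0.001
grip_force: 0.0
```

Emit:
jog_arm:
  deltas: [0.016, 0, 0, 0, 0, 0, -1, 0.031, 0, 0.001, 0, 0, 0, -1, 0.042, 0, 0.001, 0, 0, 0, -1, 0.053, 0, 0.001, 0, 0, 0, -1, 0.062, 0, 0.003, 0, 0, 0, -1, 0.071, 0, 0.006, 0, 0, 0, -1, 0.081, 0, 0.012, 0, 0, 0, -1, 0.09, 0, 0.018, 0, 0, 0, -1]

```text
time: 2.6
tool_pos: [0.4861, 0.2603, 0.1299]
tcp_rot: [0.077, -3.141, -0.0]
wrist_force: [-0.1, -0.0, -0.1]
width: 0.002
grip_force: 0.2
```

Emit:
jog_arm:
  deltas: [0.01, 0, 0.003, 0, 0, 0, -1, 0.019, 0, 0.008, 0, 0, 0, -1, 0.029, 0, 0.014, 0, 0, 0, -1, 0.029, 0, 0.022, 0, 0, 0, -1, 0.029, 0, 0.029, 0, 0, 0, -1, 0.029, 0, 0.034, 0, 0, 0, -1, 0.029, 0, 0.037, 0, 0, 0, -1, 0.029, 0, 0.037, 0, 0, 0, -1]

```text
time: 3.4
tool_pos: [0.458, 0.259, 0.0952]
tcp_rot: [0.077, -3.139, 0.001]
wrist_force: [-7.0, -2.8, 16.4]
width: -0.0
grip_force: 7.9
```

Emit:
jog_arm:
  deltas: [0, 0, -0.05, 0, 0, 0, -1, 0, 0, -0.1, 0, 0, 0, -1, 0, 0, -0.13, 0, 0, 0, -1, -0.02, -0.09, -0.14, 0, 0, 0, -1, -0.104, -0.456, -0.14, 0, 0, 10, 0.4, -0.104, -0.456, -0.14, 0, 0, 10, 0.4, -0.104, -0.456, -0.14, 0, 0, 10, 0.4, -0.104, -0.456, -0.14, 0, 0, 10, 0.4]

```text
time: 4.2
tool_pos: [0.526, 0.0164, 0.2309]
tcp_rot: [0.197, 3.134, 0.0]
wrist_force: [0.4, 0.6, -0.2]
width: 0.678
grip_force: 0.0
```

```bash
python3 - <<'E'
from fit import *
t=read_camera("top"); s=read_camera("side")
cv2.imwrite("pics/h1.png",np.hstack([crop(t,173,140,80,75,5),crop(s,205,150,75,75,5)]))
st=readout.read_state(); print(st["time"],st["tool_pos"],st["wrist_force"])
E
```

```text
4.3 [0.5270935  0.01285817 0.23099056] [-0.8206646   1.31909484 -0.35564072]
```

View pics/h1.png

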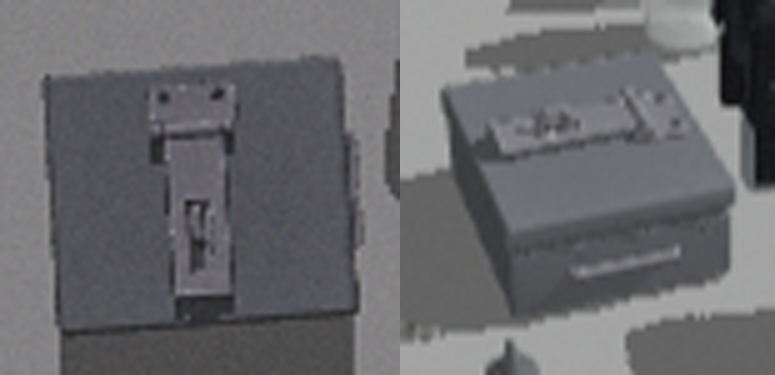

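The hasp lies flat and the staple stands through the slot, at top crop (200,235) and side crop (550,122). Next I'll refine the dial centre from the black silhouette in the first pictures.

```bash
cat > dial.py <<'E'
from fit import *
from scipy.optimize import minimize
def disc(r,z,n=60): a=np.linspace(0,2*np.pi,n); return np.c_[r*np.cos(a),r*np.sin(a),np.full(n,z)]
def sil(c,x,y,shape,z0=.014,k=8):
    m=np.zeros((60*k,60*k),np.uint8); o=np.array(shape)
    for r,za,zb in((.0205,.026,.030),(.015,.030,.048)):
        P=np.r_[disc(r,za+z0),disc(r,zb+z0)]+[x,y,0]
        u=(proj(c,P)-o+.5)*k
        cv2.fillConvexPoly(m,cv2.convexHull(u.astype(np.float32)).astype(np.int32),255)
    return cv2.resize(m,(60,60),interpolation=cv2.INTER_AREA)/255.
if __name__=="__main__":
    for n,o in(("top",(355,115)),("side",(300,270))):
        c=read_camera(n); im=cv2.imread(f"pics/{n}0.png")[o[1]:o[1]+60,o[0]:o[0]+60]
        g=im.max(2); m=(g<45).astype(np.uint8)
        nl,lab,stt,cen=cv2.connectedComponentsWithStats(m)
        u0=proj(c,[(.585,-.194,.05)])[0]-o
        i=min((i for i in range(1,nl) if stt[i,4]>60),key=lambda i:np.hypot(*(cen[i]-u0)))
        b=cv2.morphologyEx((lab==i).astype(np.uint8),cv2.MORPH_CLOSE,np.ones((3,3))); print(n,stt[i])
        f=lambda p:np.abs(sil(c,p[0],p[1],o)-b).sum()
        r=minimize(f,[.585,-.194],method="Nelder-Mead",options=dict(initial_simplex=[[.585,-.194],[.59,-.194],[.585,-.189]],xatol=2e-4,fatol=.01)); print(r.x,r.fun)
E
python3 dial.py
```

```text
top [ 22  24  16  18 188]
[ 0.58292136 -0.1942205 ] 25.388235294117646
side [ 17  17  23  19 253]
[ 0.58360778 -0.19576338] 63.549019607843135
```

Emit:
jog_arm:
  deltas: [-0.082, -0.196, 0, 0, 0, 0, 0.4, -0.082, -0.196, 0, 0, 0, 0, 0.4, -0.082, -0.196, 0, 0, 0, 0, 0.4, -0.082, -0.196, 0, 0, 0, 0, 0.4, -0.082, -0.196, 0, 0, 0, 0, 0.4, -0.082, -0.196, 0.05, 0, 0, 0, 0.4, -0.082, -0.196, 0.1, 0, 0, 0, 0.4, -0.082, -0.196, 0.1, 0, 0, 0, 0.4]

```text
time: 5.2
tool_pos: [0.5761, -0.182, 0.1224]
tcp_rot: [-0.193, -3.12, -0.008]
wrist_force: [-1.0, 0.3, -1.6]
width: 0.701
grip_force: 0.0
```

Emit:
jog_arm:
  deltas: [0, 0, 0, 0, 0, 0, 0.4, 0, 0, 0, 0, 0, 0, 0.4]

```text
time: 5.4
tool_pos: [0.5843, -0.1857, 0.1339]
tcp_rot: [0.194, 3.131, -0.002]
wrist_force: [-0.0, -0.2, 0.1]
width: 0.701
grip_force: 0.0
```

Emit:
jog_arm:
  deltas: [0, -0.0095, 0.03, 0, 0, 0, 0.4, 0, -0.0095, 0.06, 0, 0, 0, 0.4, 0, -0.0095, 0.071, 0, 0, 0, 0.4, 0, -0.0095, 0.071, 0, 0, 0, 0.4, 0, -0.0095, 0.071, 0, 0, 0, 0.4]

```text
time: 5.9
tool_pos: [0.5826, -0.1959, 0.0621]
tcp_rot: [0.196, 3.132, -0.001]
wrist_force: [-0.6, 0.4, 1.2]
width: 0.699
grip_force: 0.0
```

Emit:
jog_arm:
  deltas: [0, 0, 0, 0, 0, 0, -1, 0, 0, 0, 0, 0, 0, -1, 0, 0, 0, 0, 0, 0, -1, 0, 0, 0, 0, 0, 0, -1]
  squeeze: 25

```text
time: 6.3
tool_pos: [0.5822, -0.1959, 0.0618]
tcp_rot: [0.197, 3.133, -0.001]
wrist_force: [-0.6, 1.8, 6.0]
width: 0.341
grip_force: 24.5
```

Emit:
jog_arm:
  deltas: [0, 0, -0.002, 0, 0, 8, -1, 0, 0, -0.002, 0, 0, 16, -1, 0, 0, -0.002, 0, 0, 24, -1, 0, 0, -0.002, 0, 0, 32, -1, 0, 0, -0.002, 0, 0, 40, -1, 0, 0, -0.002, 0, 0, 48, -1, 0, 0, -0.002, 0, 0, 56, -1, 0, 0, -0.002, 0, 0, 64, -1]

```text
time: 7.1
tool_pos: [0.5826, -0.1944, 0.0625]
tcp_rot: [1.835, 2.547, 0.005]
wrist_force: [5.2, 5.5, -1.6]
width: 0.341
grip_force: 25.3
```

Emit:
jog_arm:
  deltas: [0, 0, 0, 0, 0, 7, -1, 0, 0, 0, 0, 0, 13, -1, 0, 0, 0, 0, 0, 13, -1, 0, 0, 0, 0, 0, 13, -1, 0, 0, 0, 0, 0, 13, 0.4, 0, 0, 0, 0, 0, 13, 0.4, 0, 0, -0.05, 0, 0, 13, 0.4, 0, 0, -0.09, 0, 0, 13, 0.4]

```text
time: 7.9
tool_pos: [0.5797, -0.1956, 0.1518]
tcp_rot: [-2.104, -2.329, 0.003]
wrist_force: [1.6, -0.6, 1.0]
width: 0.702
grip_force: 0.0
```

Emit:
jog_arm:
  deltas: [0.013, -0.0525, -0.05, 0, 0, -77, 0.4, 0.013, -0.0525, -0.05, 0, 0, -77, 0.4, 0.013, -0.0525, -0.05, 0, 0, -77, 0.4, 0.013, -0.0525, -0.05, 0, 0, -77, 0.4, 0.013, -0.0525, -0.05, 0, 0, -77, 0.4, 0.013, -0.0525, -0.05, 0, 0, -77, 0.4, 0.013, -0.0525, -0.05, 0, 0, -77, 0.4, 0.013, -0.0525, -0.05, 0, 0, -77, 0.4]

```text
time: 8.7
tool_pos: [0.5269, -0.1883, 0.2019]
tcp_rot: [-0.413, -3.114, 0.001]
wrist_force: [0.7, -0.1, 1.1]
width: 0.701
grip_force: 0.0
```

```bash
python3 - <<'E'
from fit import *
t=read_camera("top"); s=read_camera("side")
cv2.imwrite("pics/d1.png",np.hstack([crop(t,345,115,70,80,6),crop(s,280,270,62,80,6)]))
st=readout.read_state(); print(st["time"],st["tool_pos"],st["tcp_rot"])
E
```

```text
8.8 [ 0.5269418  -0.18827517  0.20181857] [-4.21506639e-01 -3.11266596e+00  3.74359498e-04]
```

View pics/d1.png

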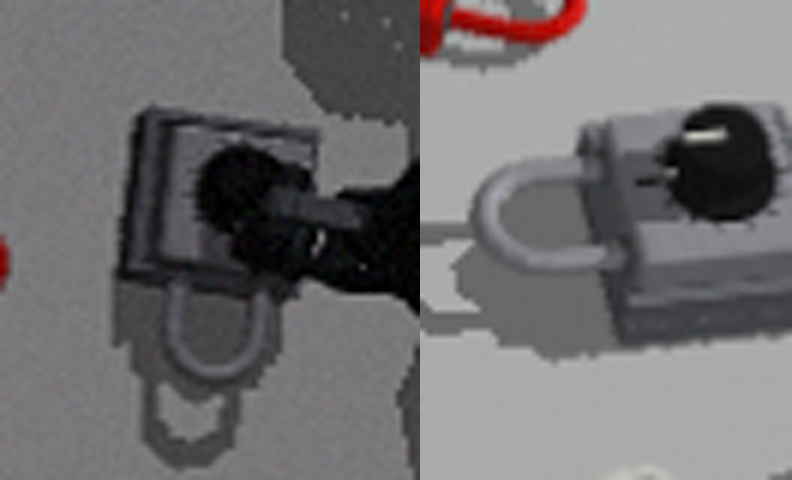

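The pointer mark at side crop (671,175) now faces the long mark at (650,182). I'll check the angle numerically.

```bash
python3 - <<'E'
from fit import *
s=read_camera("side")
P=onz(s,px([(671,175),(650,182)],280,270,6,420,0),.044); P[1]=onz(s,px([(650,182)],280,270,6,420,0),.040)[0]
print(P)
for a in(-.449,0,.449):
  th=np.pi-.126+a; print(a,((proj(s,[(.583+.0178*np.cos(th),-.195+.0178*np.sin(th),.044)])-[280,270]+.5)*6+[420,0]).round(1), ((proj(s,[(.583+.024*np.cos(th),-.195+.024*np.sin(th),.04)])-[280,270]+.5)*6+[420,0]).round(1))
E
```

```text
[[ 0.56573557 -0.19499893  0.044     ]
 [ 0.55917764 -0.19289838  0.04      ]]
-0.449 [[667.1 152.8]] [[648.6 156.2]]
0 [[668.  170.8]] [[649.5 180.5]]
0.449 [[678.8 187.8]] [[664.  203.5]]
```

Emit:
jog_arm:
  deltas: [0, 0, 0.05, 0, 0, -8, 0.6, 0, 0, 0.1, 0, 0, -8, 0.6, 0, 0, 0.14, 0, 0, -8, 0.6, 0, 0, 0.155, 0, 0, -8, 0.6, 0, 0, 0.165, 0, 0, -8, 0.6, 0, 0, 0.165, 0, 0, -8, 0.6]

```text
time: 9.45
tool_pos: [0.5275, -0.1882, 0.0368]
tcp_rot: [-0.205, -3.134, -0.0]
wrist_force: [0.0, 0.8, -0.0]
width: 0.801
grip_force: 0.0
```

Emit:
jog_arm:
  deltas: [0, 0, 0, 0, 0, 0, -1, 0, 0, 0, 0, 0, 0, -1, 0, 0, 0, 0, 0, 0, -1, 0, 0, 0, 0, 0, 0, -1]
  squeeze: 22

```text
time: 9.85
tool_pos: [0.5293, -0.1887, 0.0392]
tcp_rot: [0.204, 3.131, -0.002]
wrist_force: [-0.4, 1.3, 6.7]
width: 0.532
grip_force: 23.8
```

Emit:
jog_arm:
  deltas: [0.003, 0, 0, 0, 0, 0, -1, 0.006, 0, 0, 0, 0, 0, -1, 0.009, 0, 0, 0, 0, 0, -1, 0.013, 0, 0, 0, 0, 0, -1, 0.016, 0, 0, 0, 0, 0, -1, 0.019, 0, 0, 0, 0, 0, -1, 0.021, 0, 0, 0, 0, 0, -1, 0.023, 0, 0, 0, 0, 0, -1]

```text
time: 10.65
tool_pos: [0.5072, -0.1855, 0.0385]
tcp_rot: [0.204, 3.129, -0.002]
wrist_force: [9.1, 3.6, 2.1]
width: 0.535
grip_force: 23.4
```

Emit:
jog_arm:
  deltas: [0.002, 0, 0, 0, 0, 0, -1, 0.003, 0, 0, 0, 0, 0, -1, 0.004, 0, 0, 0, 0, 0, -1]

```text
time: 10.95
tool_pos: [0.507, -0.1855, 0.0393]
tcp_rot: [0.205, 3.121, -0.003]
wrist_force: [15.6, 3.4, -3.4]
width: 0.537
grip_force: 23.0
```

Emit:
jog_arm:
  deltas: [-0.003, 0, 0, 0, 0, 0, 0.6, -0.003, 0, 0, 0, 0, 0, 0.6, -0.003, 0, -0.04, 0, 0, 0, 1, -0.003, 0, -0.08, 0, 0, 0, 1, -0.04, 0, -0.085, 0, 0, 0, 1, -0.071, 0, -0.085, 0, 0, 0, 1, -0.071, 0, -0.085, 0, 0, 0, 1, -0.071, 0, -0.085, 0, 0, 0, 1]

```text
time: 11.75
tool_pos: [0.5697, -0.1935, 0.1206]
tcp_rot: [-0.203, -3.132, -0.001]
wrist_force: [-0.7, -0.2, -0.2]
width: 1.001
grip_force: 0.0
```

```bash
python3 - <<'E'
from fit import *
t=read_camera("top"); s=read_camera("side")
cv2.imwrite("pics/k1.png",np.hstack([crop(t,345,115,70,80,6),crop(s,260,270,62,80,6)]))
st=readout.read_state(); print(st["time"],st["tool_pos"],st["tcp_rot"])
# predicted bow outer edge for open/closed lock, in side crop
for e in(0,.022):
  P=xf([.579,-.1945,-.126],[(-.0825-e,0,.027)]); print(((proj(s,P)-[260,270]+.5)*6+[420,0]).round(),((proj(t,P)-[345,115]+.5)*6).round())
E
```

```text
11.85 [ 0.56878926 -0.19324585  0.12033227] [-2.03330079e-01 -3.13100940e+00 -1.38714877e-03]
[[591. 226.]] [[212. 385.]]
[[528. 234.]] [[208. 434.]]
```

View pics/k1.png

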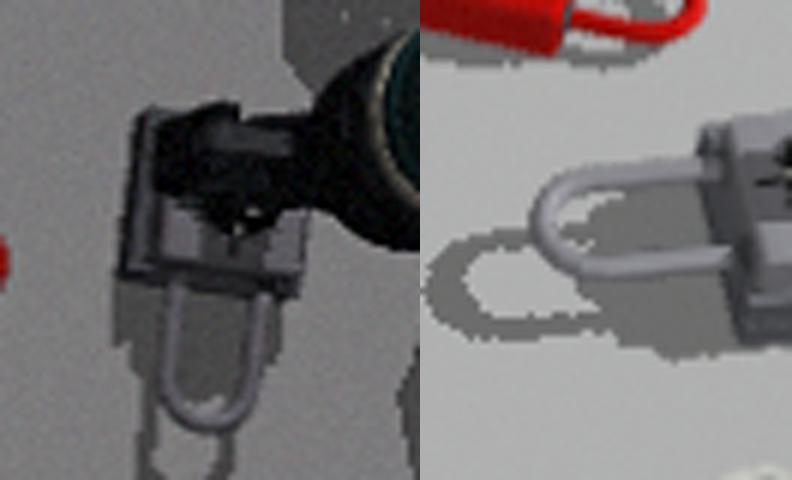

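The shackle is fully open, with the bow at top crop (208,432), which matches the prediction. Now I'll grip the body.

Emit:
jog_arm:
  deltas: [-0.006, 0, 0.04, 0, 0, 0, 1, -0.006, 0, 0.065, 0, 0, 0, 1, -0.006, 0, 0.077, 0, 0, 0, 1, -0.006, 0, 0.082, 0, 0, 0, 1, -0.006, 0, 0.082, 0, 0, 0, 1]

```text
time: 12.35
tool_pos: [0.5762, -0.1944, 0.0395]
tcp_rot: [-0.204, -3.134, -0.001]
wrist_force: [-0.1, 0.2, 0.4]
width: 1.002
grip_force: 0.0
```

Emit:
jog_arm:
  deltas: [0, 0, 0, 0, 0, 0, 0, 0, 0, 0, 0, 0, 0, 0, 0, 0, 0, 0, 0, 0, 0, 0, 0, 0, 0, 0, 0, 0]
  squeeze: 40

```text
time: 12.75
tool_pos: [0.5785, -0.1951, 0.042]
tcp_rot: [0.203, 3.132, -0.002]
wrist_force: [-0.1, -0.2, 7.0]
width: 0.735
grip_force: 45.4
```

Emit:
jog_arm:
  deltas: [0, 0, 0, 0, 0, 0, -1, 0, 0, 0, 0, 0, 0, -1, 0, 0, -0.005, 0, 0, 0, -1, 0, 0, -0.015, 0, 0, 0, -1, 0, 0, -0.03, 0, 0, 0, -1, 0, 0, -0.05, 0, 0, 0, -1, 0, 0, -0.07, 0, 0, 0, -1, 0, 0, -0.07, 0, 0, 0, -1]
  squeeze: 60

```text
time: 13.55
tool_pos: [0.5789, -0.1953, 0.1139]
tcp_rot: [0.203, 3.13, -0.003]
wrist_force: [1.2, -0.3, -1.1]
width: 0.726
grip_force: 67.1
```

Emit:
jog_arm:
  deltas: [0.01, 0, -0.03, 0, 0, 0, -1, 0.025, 0.01, -0.06, 0, 0, 0, -1, 0.045, 0.035, -0.085, 0, 0, 0, -1, 0.065, 0.065, -0.1, 0, 0, -2, -1, 0.08, 0.095, -0.1, 0, 0, -4, -1, 0.09, 0.125, -0.1, 0, 0, -6, -1, 0.1, 0.155, -0.1, 0, 0, -8, -1, 0.105, 0.188, -0.1, 0, 0, -10, -1]

```text
time: 14.35
tool_pos: [0.4952, 0.0065, 0.209]
tcp_rot: [0.072, -3.138, 0.0]
wrist_force: [0.3, -0.1, -2.4]
width: 0.727
grip_force: 67.1
```

Emit:
jog_arm:
  deltas: [0, 0.03, 0, 0, 0, 0, -1, 0, 0.07, 0, 0, 0, 0, -1, 0, 0.11, 0, 0, 0, 0, -1, -0.01, 0.15, 0, 0, 0, 0, -1, -0.025, 0.19, 0.003, 0, 0, 0, -1, -0.045, 0.225, 0.006, 0, 0, 0, -1, -0.065, 0.245, 0.01, 0, 0, 0, -1, -0.085, 0.253, 0.012, 0, 0, 0, -1]

```text
time: 15.15
tool_pos: [0.5698, 0.2642, 0.1962]
tcp_rot: [0.075, -3.138, 0.001]
wrist_force: [-0.3, -0.9, -1.4]
width: 0.728
grip_force: 67.1
```

Emit:
jog_arm:
  deltas: [-0.012, 0, 0, 0, 0, 0, -1, -0.018, 0, 0, 0, 0, 0, -1, -0.018, 0, 0, 0, 0, 0, -1, -0.018, 0, 0, 0, 0, 0, -1]

```text
time: 15.55
tool_pos: [0.5881, 0.2619, 0.1978]
tcp_rot: [0.069, -3.14, 0.001]
wrist_force: [-0.4, 0.1, -2.5]
width: 0.725
grip_force: 67.0
```

```bash
python3 - <<'E'
from fit import *
t=read_camera("top"); s=read_camera("side")
st=readout.read_state(); print(st["time"],st["tool_pos"],st["tcp_rot"],st["wrist_force"])
B=xf([.5034,.2598,.0489],[(-.017,0,.091)])[0]; W=B+[0,0,.09]
ps=proj(s,[B,W]); pt=proj(t,[B,W]); print("side staple,want bow",ps.round(1),"top",pt.round(1))
a=crop(t,160,120,100,130,4); b=crop(s,190,60,100,130,4)
im=np.hstack([a,b])[:520]
for P in pt: cv2.circle(im,tuple(int(v) for v in (P-[160,120]+.5)*4),2,(0,255,0),-1)
for P in ps: cv2.circle(im,tuple(int(v) for v in (P-[190,60]+.5)*4+[400,0]),2,(0,255,0),-1)
cv2.imwrite("pics/e1.png",im)
E
```

```text
15.65 [0.5880567  0.26213912 0.1980788 ] [ 6.93401584e-02 -3.14043460e+00  1.20485179e-04] [-1.02437294  0.07760798 -2.09341319]
side staple,want bow [[235.  170.8]
 [233.4 142.7]] top [[212.2 184.5]
 [207.3 182.6]]
```

View pics/e1.png

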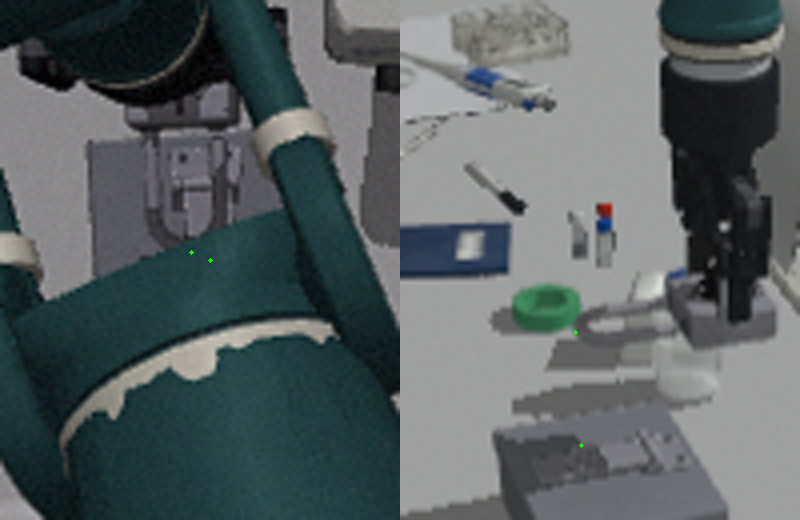

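Emit:
jog_arm:
  deltas: [0.002, -0.001, 0.001, 0, 0, 0, -1, 0.004, -0.002, 0.002, 0, 0, 0, -1, 0.004, -0.002, 0.002, 0, 0, 0, -1, 0.004, -0.002, 0.002, 0, 0, 0, -1, 0.004, -0.002, 0.002, 0, 0, 0, -1]

```text
time: 16.15
tool_pos: [0.5848, 0.2607, 0.196]
tcp_rot: [-0.071, 3.141, 0.0]
wrist_force: [0.7, -0.1, -2.6]
width: 0.729
grip_force: 67.0
```

```bash
python3 - <<'E'
from h import *
s=read_camera("side")
st=readout.read_state(); print(st["time"],st["tool_pos"],st["wrist_force"],st["width"],abs(st["joint_vel"]).max())
im=np.hstack([crop(s,190,60,100,130,4),crop(s,200,190,100,130,4)])
cv2.imwrite("pics/f1.png",im)
E
```

```text
16.2 [0.58480719 0.26077673 0.19593988] [ 0.8240419  -0.05331317 -0.86495162] 0.7249047181136274 0.004381626423054371
```

View pics/f1.png

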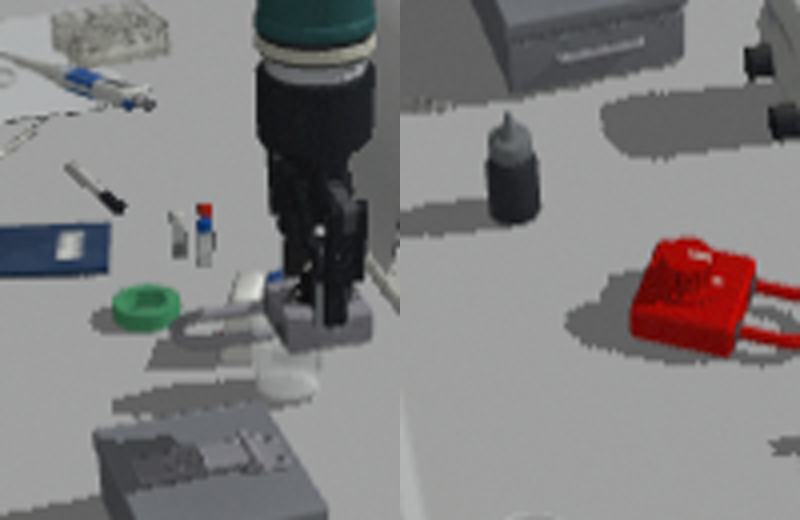

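The open lock is held with its bow at crop (176,328), where (175,332) was wanted. The hasp is still flat, and both bottles are upright where they stood, so I'm handing in.

```bash
python3 -c "
from workcell import finish_job
print(finish_job())"
```

```text
the job is handed in; nothing more can be done
None
```

The job is handed in at about 16 s: the hasp lies flat over the staple, the dial is at the long mark, the shackle is fully open, and the gripper holds the lock with its bow about 9 cm above the staple.

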